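# Take the test cylinder out of its hinged case

### The arm

A 6-joint arm with a two-finger parallel gripper is mounted at the origin on a cart in front of the work surface, level with it; the furniture and walls round the work are solid. World frame = base frame: x ahead of the robot, y to its left, z up, the work surface at z = 0. Lengths are in mm, angles in rad, forces in N, time in s.
With the tool pointing down it reaches from about 400 to 925 mm from the base axis. Payload 12.5 kg.
Tool frame: the origin (TCP) lies at the centre of the arm's flange, where the gripper is bolted on; the fingertips stand 190 mm ahead of it and the grasp point (between the pads) lies env.grip_point_offset ahead of it (env.grip_point_offset is the distance from the TCP to the grasp point, in mm); z points along the fingers, x is the direction in which the jaws open and shut, and the axes are right-handed (so a half turn about z gives the same grasp; the last joint's range is limited). The gripper opens to 95 mm and grips with 3 to 60 N. Pads are 20 mm wide; open, the fingers measure 119 mm over their backs; the gripper's body (75 mm by 180 mm) begins 59 mm behind the grasp point.
Start: joints at [-1.395, 0.491, 1.559, -0, 1.092, -0.106], TCP at [173.823, -600.342, 404.761] pointing down, gripper open.
Joint ranges: [-3.1, 3.1], [-0.84, 2.19], [0.05, 2.79], [-1.13, 4.28], [0.06, 2.93], [-2.69, 2.69]. Speed limits (rad/s): [2.22, 2.22, 2.79, 3.14, 3.14, 3.14].

### API

Orientations are given as [roll, pitch, yaw] about the fixed x, y, z axes, in that order (R = Rz(yaw) Ry(pitch) Rx(roll)).
In Python, from cell import state, read_camera, camera_model, job_done, env gives the robot as it stands.
- The arm moves only by the tool arm_command, never from a script. Its argument "steps" is a list of rows, each a list of 6 numbers: the shift along the tool's x, y, z in cm, then the turn, a rotation vector about the tool's x, y, z in degrees. In form: [[dx, dy, dz, rx, ry, rz], ...]. A call has 1 to 12 rows; each row is the pose to reach, as a shift and turn from the pose commanded when the call began, along the tool's axes at that moment; what a row does not reach only later rows make up. A row lasts 1/12 s, in which the tool goes at most 41.7 mm and 7.16 degrees, less where a joint would pass 70% of its speed; a pose out of reach is approached as far as the arm can. A call with a gripper value outside its range is refused whole. "jaw" is the finger opening in cm, from 0 to 9.51, set as the call begins (left out, the last holds). The fingers move at their own pace and stop on an object; the grip force is fixed at half the most. Time passes only in rows, so rows that repeat a pose let the fingers close. It gives the time, the measured TCP pose, the force and the opening at its end, in the units of the state.
- state(): the state, without advancing time (a new reading comes with each control period).
- read_camera(name): name is "side" or "top"; returns the picture (480x640x3 uint8, red, green, blue); there is no depth.
- camera_model(name): a dict with "K" (3x3 intrinsics, pixels), "xyz" and "rotation" of the camera in the world. Camera axes: x right, y up, looking along -z (the intrinsics and any distortion apply to the point x, -y, -z); pixel columns grow to the right and rows downward; lengths in mm; the calibration is good to about 2 mm. A picture is of the moment at which its call begins. camera_model takes no time and is no camera call.
- job_done(): hands the job in, once; it reports no verdict.
The state is a dict: "t": time; "joints": joint angles; "qvel": joint speeds; "tau": joint torques, N m; "eef_pos": TCP position; "tcp_rot": TCP orientation; "ft_force": force on the tool from outside, world axes, zero at the start; "moment": the same for the moment, N m; "opening": opening from 0.0 (shut) to 1.0 (fully open).
Only numpy, scipy, OpenCV 4.12 (cv2) and the standard library are available. Lean on these libraries where they do the work, as an engineer would, in place of code of your own. Each camera call takes 0.05 s, during which the arm holds its last target. There are 200 camera calls.

### The job

Open the green case by the bar handle on its lid: swing the lid over past upright so that it stays open by itself. Then lift the black test cylinder out and lay it gently in the V cradle with its brass end up against the cradle's stop plate. Leave the case open and do not disturb the other things on the bench.

Things in the scene. Friction and masses are not known exactly. Their poses are not given: they have to be found in the camera images.
- case: Green case fixed to the bench, 150 (x) x 200 (y) x 60 mm high, 80 with lid; walls and floor 5. Origin: centre of underside; x towards the hinge (back). Inside, two grey V saddles, 18 thick, centred at y = +-47, carry the cylinder along y at x = 0, its axis 42 mm above the bench. Free: 76 mm between the saddles down to the floor; 46 mm from cylinder to front and back walls.
- lid_hinge (a point): Fixed point in the middle of the hinge line, on the case's far upper edge, 60 mm above the bench; axes as the case's: the hinge line runs along y.
- lid (a joint): Angle of the lid: 0 closed, grows as the lid rises and goes over backwards, stop at 1.95 rad. The hinge is nearly free: below about 1.4 rad the 0.3 kg lid falls shut, beyond it falls back to the stop and stays there.
- lid_bar (a point): Middle of the black round handle bar on the lid's front edge: 12 mm thick, 104 long along the hinge direction, its centre line 40 mm in front of the lid on two posts 90 mm apart; 34 mm is free behind it. Lid closed: 70 mm above the bench, 190 mm in front of the hinge line, 10 mm above it; it moves with the lid. Being round, it turns within a pinch from above.
- cyl_mid (a point): Centre of the test cylinder: black, 48 mm thick, 137 mm long, 0.5 to 0.8 kg, with a brass ring at one end, lying along the case at the start with the brass end to the case's +y. The z axis runs along the cylinder towards the brass end.
- cyl_brass (a point): Centre of the cylinder's brass end face, 68.5 mm from its centre.
- cradle: V cradle fixed to the bench: dark base plate 176 x 84 x 12 mm, two aluminium V saddles 45 high (16 thick, at x = -42 and +45; 71 mm free between them down to the base plate) and at the +x end an upright stop plate 71 high, 50 wide, inner face at x = +75. Origin: centre of underside; x along the V to the stop. Seated cylinder: axis at y = 0, 50 mm above the bench, centre at x = +6.5.
- jar: Bystander: brown jar with black cap standing on the bench, 46 mm across, 71 mm high; origin at the centre of its underside.
- short_cylinder: Bystander: shorter black cylinder without brass, standing on the bench, 44 mm across, 91 mm high; origin at the centre of its underside.

How it is judged:
By the outcome, as a careful person would: the job done as asked, in the order asked, and still so for the second after the job is handed in, with the robot touching nothing.
It also fails if it takes over 58 s, if anything falls off the work surface, if the arm or the gripper's body presses on something with over 40 N, if the wrist force passes 120 N, or if a joint passes its speed limit or range.

## Working session

There is one attempt and no reset: what is moved stays moved. The work goes in short steps, Python scripts to look and compute and a tool call to move; the robot and the scene stay as the last step left them, time stands still between calls to the robot, and variables do not carry over. Pictures are saved under pics/ and viewed, about 8 in all and at most 12, crops included, and the job is handed in when it is done.

Besides the shell and the picture viewer there is one more tool, called after "Call:" as name([rows], argument=value, ...), one row to a line, values as JSON. arm_command: Moves the arm, as the interface text tells. Its arguments: {"type":"object","properties":{"steps":{"type":"array"},"jaw":{"type":"number"}},"required":["steps"]}

```bash
mkdir -p pics; ls
python3 - <<'E'
from cell import *
import cv2
for n in("side","top"):
    im=read_camera(n); cv2.imwrite(f"pics/{n}0.png",im[:,:,::-1]); m=camera_model(n); print(n,m)
print(state(), env.grip_point_offset)
E
```

```text
pics
side {'K': array([[547.35521095,   0.        , 316.1903933 ],
       [  0.        , 547.35521095, 247.11264945],
       [  0.        ,   0.        ,   1.        ]]), 'xyz': array([226.62232621, 803.75818991, 654.96842131]), 'rotation': array([ 0.81748376,  0.00370593, -2.6642139 ])}
top {'K': array([[514.45139116,   0.        , 317.01598141],
       [  0.        , 514.45139116, 242.83998982],
       [  0.        ,   0.        ,   1.        ]]), 'xyz': array([343.14829437, 226.30507122, 910.72523506]), 'rotation': array([ 0.18382016,  0.03796779, -1.55181396])}
{'t': 0.1, 'joints': array([-1.39460270e+00,  4.91467546e-01,  1.55940102e+00, -1.21788149e-06,
        1.09172099e+00, -1.05621658e-01]), 'qvel': array([-0.00156195, -0.0041414 , -0.00026191,  0.00082264,  0.00110149,
        0.00037863]), 'tau': array([ 2.40317939e-03, -6.13622475e+01, -2.58606148e+01,  6.93260715e-02,
        4.70046373e-02, -6.78043716e-05]), 'eef_pos': array([ 173.81426773, -600.30418473,  404.23550138]), 'tcp_rot': array([-3.14148863e+00,  9.91465830e-04, -1.28898042e+00]), 'ft_force': array([ 0.2381143 , -0.60921671, -0.2654771 ]), 'moment': array([-0.00099789,  0.03929434,  0.02187722]), 'opening': 0.9963695670114531} 171.3
```

View pics/top0.png

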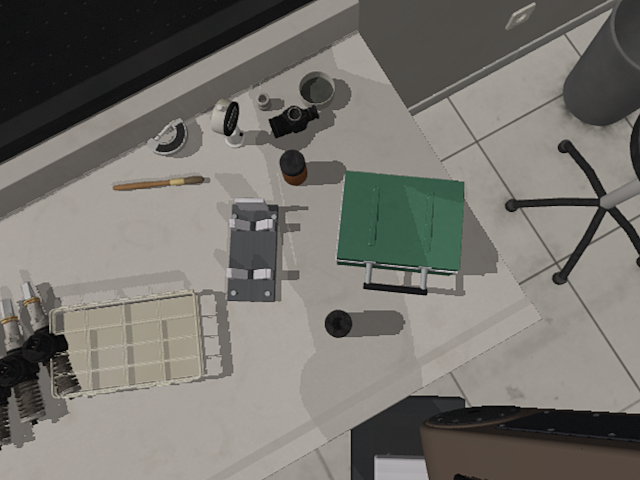

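View pics/side0.png

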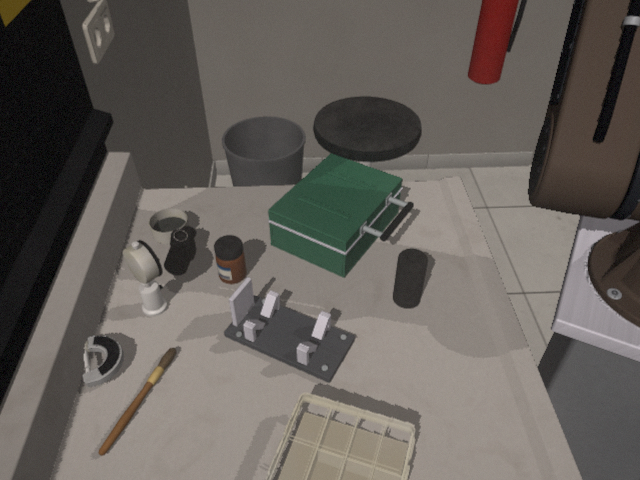

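The top view shows the case (green lid about x 340-464, y 172-272), the bar from (363,286) to (427,292), the cradle at (228-278, 200-300) with its stop plate at the top, near (252,203), the jar at (293,167) and the short cylinder at (338,323). In the side view the bar runs from (383,237) to (411,207).

```bash
cat > h.py <<'E'
import numpy as np, cv2
from scipy.spatial.transform import Rotation as Ro
from cell import *
def ray(n,uv):
    m=camera_model(n); K=m["K"]; R=Ro.from_euler("xyz",m["rotation"]).as_matrix()
    d=np.array([(uv[0]-K[0,2])/K[0,0],-(uv[1]-K[1,2])/K[1,1],-1.]); d=R@d
    return m["xyz"],d/np.linalg.norm(d)
def onz(n,uv,z):
    o,d=ray(n,uv); return o+d*(z-o[2])/d[2]
def tri(ut,us):
    o1,d1=ray("top",ut);o2,d2=ray("side",us)
    s=np.linalg.lstsq(np.c_[d1,-d2],o2-o1,rcond=None)[0]
    a=o1+s[0]*d1;b=o2+s[1]*d2
    return (a+b)/2,np.linalg.norm(a-b)
def proj(n,P):
    m=camera_model(n);K=m["K"];R=Ro.from_euler("xyz",m["rotation"]).as_matrix()
    p=R.T@(np.array(P)-m["xyz"]); return np.array([K[0,2]+K[0,0]*p[0]/-p[2],K[1,2]-K[1,1]*p[1]/-p[2]])
def cast(f,default=None): return f
E
cat > m.py <<'E'
from h import *
np.set_printoptions(precision=1,suppress=True)
I={n:cv2.imread(f"pics/{n}0.png") for n in("top","side")}
def seg(n,box,lo,hi):
    x0,y0,x1,y1=box; m=cv2.inRange(cv2.cvtColor(I[n],cv2.COLOR_BGR2HSV)[y0:y1,x0:x1],lo,hi)
    c=max(cv2.findContours(m,0,1)[0],key=cv2.contourArea)+np.array([x0,y0]); return c
def show(t,c): r=cv2.minAreaRect(c); print(t,cv2.contourArea(c),r[0],cv2.boxPoints(r).round(1).tolist())
bl=((0,0,0),(180,255,45))
g=((55,60,30),(95,255,255))
for n,b in(("top",(355,280,435,300)),("side",(370,195,420,245))):
    show(n+" bar",seg(n,b,*bl))
for n,b in(("top",(320,150,480,290)),("side",(250,140,420,280))):
    c=seg(n,b,*g); print(n,"green",cv2.approxPolyDP(cv2.convexHull(c),3,True)[:,0].tolist())
for n,b in(("top",(215,190,290,310)),("side",(210,270,370,390))):
    c=seg(n,b,(0,0,30),(180,90,100)); print(n,"base",cv2.approxPolyDP(cv2.convexHull(c),3,True)[:,0].tolist())
for n,b in(("top",(225,190,280,215)),("side",(225,270,260,330))):
    c=seg(n,b,(0,0,170),(180,60,255)); show(n+" stop",c)
def crop(n,b,k): x0,y0,x1,y1=b; return cv2.resize(I[n][y0:y1,x0:x1],None,fx=k,fy=k,interpolation=2)
a=crop("top",(215,160,475,310),3)
b=crop("side",(210,140,430,390),2.4)
cv2.imwrite("pics/ct.png",a); cv2.imwrite("pics/cs.png",b)
E
python3 m.py
```

```text
top bar 319.0 (395.0054931640625, 288.44793701171875) [[363.3999938964844, 288.29998779296875], [364.1000061035156, 282.0], [426.6000061035156, 288.6000061035156], [425.8999938964844, 294.8999938964844]]
side bar 184.5 (396.33319091796875, 220.9711456298828) [[379.79998779296875, 237.3000030517578], [408.3999938964844, 201.1999969482422], [412.79998779296875, 204.6999969482422], [384.20001220703125, 240.8000030517578]]
top green [[346, 171], [463, 182], [459, 269], [338, 258]]
side green [[331, 153], [401, 179], [398, 189], [345, 250], [269, 218], [269, 209]]
top base [[289, 207], [275, 300], [227, 300], [232, 205], [264, 201]]
side base [[355, 337], [332, 378], [326, 381], [233, 340], [224, 331], [251, 294], [273, 277], [339, 310]]
top stop 56.0 (248.5, 199.5) [[235.0, 198.0], [262.0, 198.0], [262.0, 201.0], [235.0, 201.0]]
side stop 43.5 (239.13934326171875, 289.03277587890625) [[229.0, 299.0], [247.10000610351562, 277.29998779296875], [249.3000030517578, 279.1000061035156], [231.1999969482422, 300.79998779296875]]
```

View pics/ct.png

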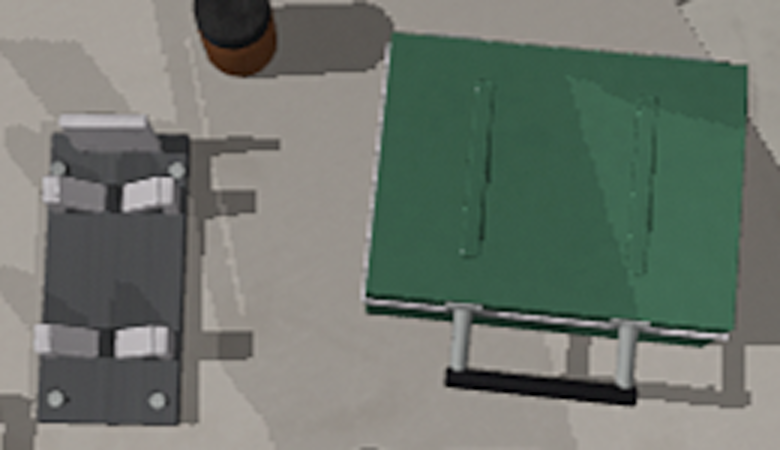

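View pics/cs.png

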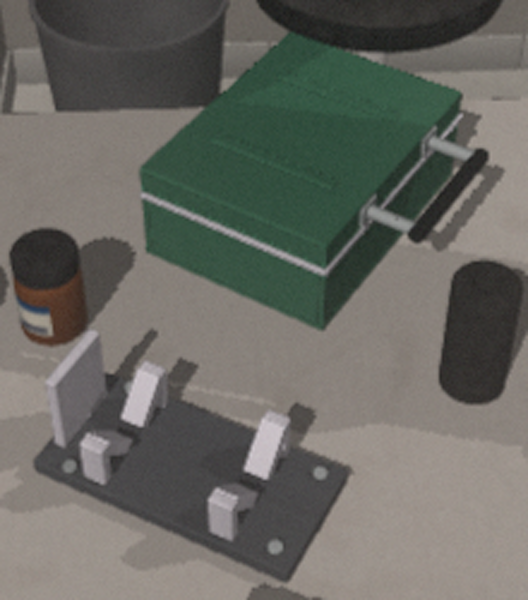

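Crop readings (full-image pixels):

| Feature | Top view | Side view |
|---|---|---|
| Bar ends | (363.3,286), (427,292) | (383,238), (411,205) |
| Lid top corners | (346,171), (464,182), (460,270), (338,259) | (269,213), (331,155), (402,180), (346,243) |
| Cradle plate corners | (232,204), (278,206), (275,301), (227,300) | (225,334), (256,296), (355,334), (330,381) |

The next step triangulates these.

```bash
cat > t.py <<'E'
from h import *
np.set_printoptions(precision=1,suppress=True)
T=lambda u,v:(215+u/3-.33,160+v/3-.33); S=lambda u,v:(210+u/2.4-.3,140+v/2.4-.3)
P={}
def go(n,a,b):
    P[n],e=tri(T(*a),S(*b)); print(n,P[n],"gap %.1f"%e)
go("barL",(446,378),(415,235));go("barR",(636,395),(483,157))
go("lidBL",(392,34),(142,174));go("lidBR",(747,66),(291,36));go("lidFR",(734,330),(462,96));go("lidFL",(368,297),(326,248))
go("crBL",(51,133),(37,465));go("crBR",(190,137),(110,377));go("crFR",(180,424),(349,466));go("crFL",(37,421),(288,577))
go("hBL",(58,170),(69,466));go("hFL",(55,399),(276,547));go("hFR",(157,400),(320,473))
go("stL",(60,117),(53,384));go("stR",(145,117),(97,334))
yaw=lambda a:np.degrees(np.arctan2(a[1],a[0]))
print("bar mid",(P["barL"]+P["barR"])/2,np.linalg.norm(P["barL"]-P["barR"]),"yaw y",yaw(P["barL"]-P["barR"])-90)
lid=sum(P[k] for k in("lidBL","lidBR","lidFR","lidFL"))/4
print("lid c",lid,[np.linalg.norm(P[a]-P[b]).round(1) for a,b in(("lidBL","lidBR"),("lidFL","lidFR"),("lidBL","lidFL"),("lidBR","lidFR"))],
 "yaw",yaw(P["lidBL"]-P["lidBR"])-90,yaw(P["lidFL"]-P["lidFR"])-90,yaw(P["lidBL"]-P["lidFL"]),yaw(P["lidBR"]-P["lidFR"]))
Z=[onz("top",T(*p),80) for p in((392,34),(747,66),(734,330),(368,297))];print("lid z80",sum(Z)/4,yaw(Z[0]+Z[1]-Z[2]-Z[3]),yaw(Z[0]+Z[3]-Z[1]-Z[2])-90)
Z=[onz("top",T(*p),12) for p in((51,133),(190,137),(180,424),(37,421))];print("cr z12",sum(Z)/4,yaw(Z[0]+Z[1]-Z[2]-Z[3]),yaw(Z[0]+Z[3]-Z[1]-Z[2])-90)
Z=[onz("side",S(*p),12) for p in((37,465),(110,377),(349,466),(288,577))];print("cr z12 side",sum(Z)/4,yaw(Z[0]+Z[1]-Z[2]-Z[3]))
c=sum(P[k] for k in("crBL","crBR","crFR","crFL"))/4; print("cradle",c)
print("jar top",onz("top",(291,160),71),"short",onz("top",(337,321),91))
E
python3 t.py
```

```text
barL [429.6 184.5  71.6] gap 2.1
barR [421.   81.2  67.2] gap 0.7
lidBL [622.4 215.3  74.3] gap 0.4
lidBR [604.4  17.9  76.3] gap 0.3
lidFR [456.8  29.4  74.8] gap 0.5
lidFL [473.6 227.6  76.5] gap 3.8
crBL [579.7 420.4   9.3] gap 1.1
crBR [579.2 336.2   6.3] gap 0.1
crFR [406.2 335.8  12.9] gap 1.7
crFL [406.4 420.6   8. ] gap 0.5
hBL [557.3 414.7  14.1] gap 2.6
hFL [419.3 409.4  14.3] gap 1.3
hFR [419.6 349.5  14. ] gap 1.2
stL [572.6 402.4  70.2] gap 2.1
stR [573.2 354.2  67.8] gap 3.0
bar mid [425.3 132.9  69.4] 103.77944537655748 yaw y -4.760876422043282
lid c [539.3 122.5  75.5] [np.float64(198.2), np.float64(199.0), np.float64(149.3), np.float64(148.0)] yaw -5.201395387577435 -4.840794383106228 -4.7409239749395065 -4.452964856110477
lid z80 [537.8 123.   80. ] -4.508054753803129 -4.742606540054595
cr z12 [492.2 377.7  12. ] 0.030085323959426147 -0.7188901441497677
cr z12 side [491.6 380.1  12. ] 0.6565728056804317
cradle [492.9 378.2   9.1]
jar top [642.8 308.6  71. ] short [370.2 226.5  91. ]
```

Everything matches the given sizes: bar length 103.8 mm at z 69.4, lid 198.6 x 148.7 mm. The case is at (538.5,123) with yaw -4.8°, the hinge at (613,117,60) and the cradle at (492.3,378.3) with yaw about 0°, its stop towards +x. Now I work out the approach.

```bash
cat > g.py <<'E'
from h import *
np.set_printoptions(precision=2,suppress=True)
def Rt(yaw,tilt=0): # degrees; tilt about tool y
    return Ro.from_euler("xyz",[180,0,yaw],degrees=True)*Ro.from_euler("y",tilt,degrees=True)
def rows(targets,start=None,off=171.3):
    "targets: (grasp xyz, yaw, tilt); start: same form, else measured"
    if start is None:
        s=state(); p0=s["eef_pos"]; R0=Ro.from_euler("xyz",s["tcp_rot"])
    else:
        R0=Rt(*start[1:]); p0=np.array(start[0])-off*R0.apply([0,0,1])
    for g,y,t in targets:
        R=Rt(y,t); p=np.array(g)-off*R.apply([0,0,1])
        print(np.round(np.r_[R0.inv().apply(p-p0)/10,(R0.inv()*R).as_rotvec(degrees=True)],2).tolist())
E
python3 - <<'E'
from g import *
a=((480,-250,250),-40,0); b=((424.8,132.8,125),-4.8,0)
rows([a]); rows([b],a); rows([((424.8,132.8,70),-4.8,0)],b)
E
```

```text
[-25.14, -39.15, -1.68, -0.02, 0.05, -33.85]
[-28.83, -25.78, 12.5, -0.0, 0.0, -35.2]
[0.0, -0.0, 5.5, 0.0, 0.0, 0.0]
```

Call:
arm_command([
  [-1,-1.6,0,0,0,-1.5],
  [-3,-4.7,-0.2,0,0,-4.5],
  [-5.5,-8.5,-0.4,0,0,-8],
  [-8,-12.5,-0.6,0,0,-11.5],
  [-10.5,-16.4,-0.8,0,0,-15],
  [-13,-20.2,-1,0,0,-18.5],
  [-15.5,-24.1,-1.2,0,0,-22],
  [-18,-28,-1.3,0,0,-25.5],
  [-20.5,-32,-1.5,0,0,-28.5],
  [-22.8,-35.5,-1.6,0,0,-31],
  [-24.3,-38,-1.7,0,0,-33],
  [-25.1,-39.2,-1.7,0,0,-33.8],
], jaw=3.4)

```text
t: 1.1
eef_pos: [481.9, -248.0, 421.8]
tcp_rot: [-3.141, 0.0, -0.696]
ft_force: [0.3, -0.7, -0.7]
opening: 0.358
```

Call:
arm_command([
  [-1,-0.9,0.2,0,0,-1.2],
  [-3.2,-2.8,0.7,0,0,-4],
  [-6,-5.4,1.5,0,0,-7.5],
  [-9,-8,2.5,0,0,-11],
  [-12,-10.7,4,0,0,-15],
  [-15,-13.4,5.5,0,0,-19],
  [-18,-16.1,7,0,0,-23],
  [-21,-18.8,8.5,0,0,-26.5],
  [-24,-21.5,10,0,0,-30],
  [-26.8,-24,11.4,0,0,-33],
  [-28.3,-25.4,12.2,0,0,-34.7],
  [-28.8,-25.8,12.5,0,0,-35.2],
])

```text
t: 2.1
eef_pos: [425.0, 135.1, 295.3]
tcp_rot: [3.141, 0.002, -0.08]
ft_force: [0.7, -0.4, 0.1]
opening: 0.354
```

Run:
```python
from g import *
s=state(); print(s["t"],s["eef_pos"],np.degrees(s["tcp_rot"]),s["opening"]*95)
rows([((424.8,132.8,125),-4.8,0),((424.8,132.8,70),-4.8,0)])
im=read_camera("top"); jm=read_camera("side")
a=np.hstack([cv2.resize(im[180:360,290:490],None,fx=2,fy=2,interpolation=2),cv2.resize(jm[100:280,260:460],None,fx=2,fy=2,interpolation=2)])
cv2.imwrite("pics/p5.png",a[:,:,::-1])
```

```text
2.1 [424.97 135.11 295.33] [179.97   0.13  -4.58] 33.604778490519394
[0.0, 0.23, -0.1, 0.03, 0.13, 0.22]
[0.01, 0.23, 5.4, 0.03, 0.13, 0.22]
```

View pics/p5.png

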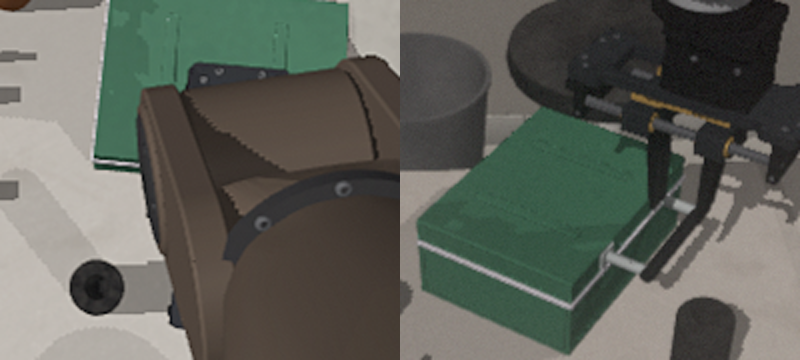

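The side view shows the open fingers above the bar, either side of its line at around (655,200) and (710,200). The body's long side runs along the jaw direction. Next I descend and close.

Call:
arm_command([
  [0,0.2,0.4,0,0.1,0.2],
  [0,0.2,1.2,0,0.1,0.2],
  [0,0.2,2.2,0,0.1,0.2],
  [0,0.2,3.2,0,0.1,0.2],
  [0,0.2,4.2,0,0.1,0.2],
  [0,0.2,5,0,0.1,0.2],
  [0,0.2,5.4,0,0.1,0.2],
  [0,0.2,5.4,0,0.1,0.2],
])

```text
t: 2.87
eef_pos: [426.1, 129.9, 242.0]
tcp_rot: [3.141, -0.001, -0.09]
ft_force: [0.2, -0.2, -0.5]
opening: 0.356
```

Call:
arm_command([
  [0,0,0,0,0,0],
  [0,0,0,0,0,0],
  [0,0,0,0,0,0],
  [0,0,0,0,0,0],
  [0,0,0,0,0,0],
  [0,0,0,0,0,0],
], jaw=0.5)

```text
t: 3.37
eef_pos: [425.5, 130.6, 243.0]
tcp_rot: [3.141, -0.001, -0.088]
ft_force: [-4.3, 0.4, 6.1]
opening: 0.117
```

Run:
```python
from g import *
s=state(); print(s["t"],s["eef_pos"],np.degrees(s["tcp_rot"]),s["opening"]*95,s["ft_force"])
# arc from actual grasp; hinge along case x 190 behind, 10 below
y=-4.8; u=np.array([np.cos(np.radians(y)),np.sin(np.radians(y)),0])
p=s["eef_pos"]-[0,0,171.3]; 
for f in np.arange(0.1,1.91,0.1):
    r=np.array([-190*np.cos(f)+10*np.sin(f)+190,190*np.sin(f)+10*np.cos(f)-10]); print(round(f,2),(r/10).round(2))
```

```text
3.3667 [425.47 130.65 242.95] [179.99  -0.04  -5.05] 11.113371568196506 [-4.34  0.43  6.09]
0.1 [0.19 1.89]
0.2 [0.58 3.75]
0.3 [1.14 5.57]
0.4 [1.89 7.32]
0.5 [2.81 8.99]
0.6 [ 3.88 10.55]
0.7 [ 5.11 12.  ]
0.8 [ 6.48 13.33]
0.9 [ 7.97 14.5 ]
1.0 [ 9.58 15.53]
1.1 [11.27 16.39]
1.2 [13.05 17.07]
1.3 [14.88 17.58]
1.4 [16.76 17.89]
1.5 [18.65 18.02]
1.6 [20.55 17.96]
1.7 [22.44 17.71]
1.8 [24.29 17.28]
1.9 [26.09 16.66]
```

The bar is gripped (opening 11 mm). Start along the arc, slowly.

Call:
arm_command([
  [0,0,-0.4,0,0,0],
  [0.1,0,-1,0,0,0],
  [0.2,0,-1.9,0,0,0],
  [0.4,0,-2.8,0,0,0],
  [0.6,0,-3.8,0,0,0],
  [0.85,0,-4.7,0,0,0],
  [1.15,0,-5.6,0,0,0],
  [1.5,0,-6.5,0,0,0],
  [1.9,0,-7.3,0,0,0],
  [2.35,0,-8.2,0,0,0],
  [2.65,0,-8.7,0,0,0],
  [2.8,0,-9,0,0,0],
])

```text
t: 4.37
eef_pos: [452.7, 128.2, 333.6]
tcp_rot: [3.141, 0.002, -0.088]
ft_force: [-9.4, 1.6, 2.5]
opening: 0.117
```

Run:
```python
from g import *
s=state(); print(s["t"],s["eef_pos"],np.degrees(s["tcp_rot"]),s["opening"]*95,s["ft_force"],s["moment"])
jm=read_camera("side")
cv2.imwrite("pics/p6.png",cv2.resize(jm[60:300,220:480],None,fx=2,fy=2)[:,:,::-1])
```

```text
4.3667 [452.69 128.21 333.6 ] [179.98   0.11  -5.05] 11.155202566598025 [-9.38  1.62  2.49] [ 0.34  1.75 -0.1 ]
```

View pics/p6.png

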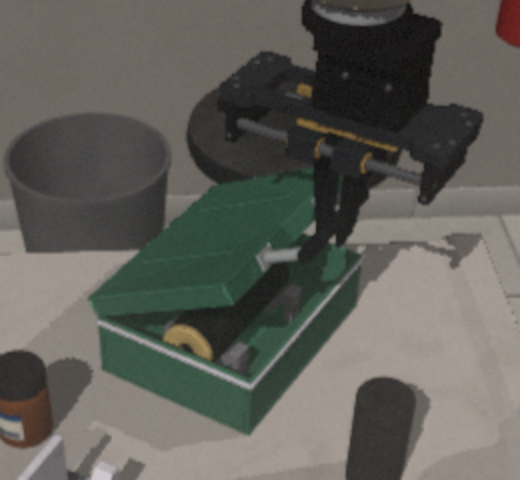

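The side picture shows the lid raised about 0.5 rad in the pinch, with the brass end visible at (190,340), towards +y as stated. I keep following the arc.

Call:
arm_command([
  [0.3,0,-0.5,0,0,0],
  [0.85,0,-1.25,0,0,0],
  [1.65,0,-2.3,0,0,0],
  [2.55,0,-3.3,0,0,0],
  [3.5,0,-4.2,0,0,0],
  [4.55,0,-5.05,0,0,0],
  [5.65,0,-5.85,0,0,0],
  [6.77,0,-6.54,0,0,0],
  [7.94,0,-7.15,0,0,0],
  [9,0,-7.6,0,0,0],
  [9.7,0,-7.9,0,0,0],
  [10.25,0,-8.1,0,0,0],
])

```text
t: 5.42
eef_pos: [555.9, 118.9, 415.5]
tcp_rot: [3.141, -0.003, -0.088]
ft_force: [-4.1, -0.5, 5.2]
opening: 0.119
```

Call:
arm_command([
  [0.4,0,-0.12,0,0,0],
  [1.2,0,-0.35,0,0,0],
  [2.2,0,-0.6,0,0,0],
  [3.3,0,-0.78,0,0,0],
  [4.45,0,-0.9,0,0,0],
  [5.6,0,-0.95,0,0,0],
  [6.75,0,-0.94,0,0,0],
  [7.9,0,-0.86,0,0,0],
  [9,0,-0.7,0,0,0],
  [10.1,0,-0.5,0,0,0],
  [11,0,-0.28,0,0,0],
  [11.6,0,-0.1,0,0,0],
])

```text
t: 6.42
eef_pos: [672.1, 108.4, 415.1]
tcp_rot: [3.141, -0.002, -0.088]
ft_force: [-1.5, -3.9, -0.6]
opening: 0.115
```

Call:
arm_command([
  [0.4,0,0.13,0,0,0],
  [0.9,0,0.3,0,0,0],
  [1.4,0,0.47,0,0,0],
  [1.7,0,0.6,0,0,0],
  [1.7,0,0.6,0,0,0],
])

```text
t: 6.83
eef_pos: [688.5, 107.0, 408.8]
tcp_rot: [3.141, -0.002, -0.088]
ft_force: [-1.2, -5.1, 0.0]
opening: 0.119
```

Call:
arm_command([
  [0,0,0,0,0,0],
  [0,0,0,0,0,0],
  [0,0,0,0,0,0],
  [0,0,0,0,0,0],
  [0,0,0,0,0,0],
], jaw=3.6)

```text
t: 7.25
eef_pos: [688.1, 107.7, 409.3]
tcp_rot: [-3.141, -0.002, -0.088]
ft_force: [-0.0, 0.1, 0.8]
opening: 0.368
```

Call:
arm_command([
  [0,0,-0.5,0,0,0],
  [0,0,-1.5,0,0,0],
  [0,0,-3,0,0,0],
  [0,0,-4.5,0,0,0],
  [0,0,-6,0,0,0],
  [0,0,-7,0,0,0],
  [0,0,-7.5,0,0,0],
  [0,0,-7.5,0,0,0],
])

```text
t: 7.92
eef_pos: [687.9, 107.4, 485.7]
tcp_rot: [-3.141, -0.004, -0.088]
ft_force: [-0.3, 0.6, -0.5]
opening: 0.381
```

Run:
```python
from g import *
s=state(); print(s["t"],s["eef_pos"],np.degrees(s["tcp_rot"]),s["opening"]*95,s["ft_force"],s["joints"])
j=read_camera("side"); t=read_camera("top")
cv2.imwrite("pics/raw_s7.png",j[:,:,::-1]);cv2.imwrite("pics/raw_t7.png",t[:,:,::-1])
a=np.hstack([cv2.resize(t[120:320,320:520],None,fx=2,fy=2,interpolation=2),cv2.resize(j[80:280,240:440],None,fx=2,fy=2,interpolation=2)])
cv2.imwrite("pics/p7.png",a[:,:,::-1])
```

```text
7.9167 [687.87 107.43 485.67] [-179.99   -0.22   -5.05] 36.15521746762088 [-0.28  0.57 -0.52] [ 0.06  0.54  1.25 -0.    1.34  0.15]
```

View pics/p7.png

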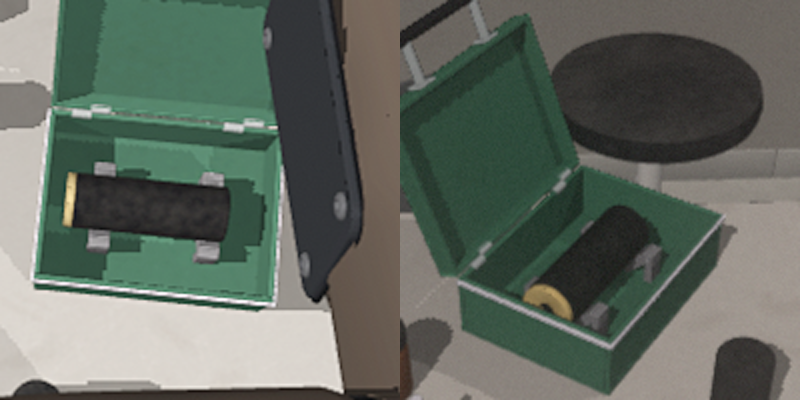

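The lid stays open in both views. In the top half the cylinder runs from the brass end at about (70,200) to the far end at about (229,213). In the side half the brass face centre is at about (548,302). I triangulate these against the expected seat.

Run:
```python
from g import *
T=lambda u,v:(320+u/2-.25,120+v/2-.25); S=lambda u,v:(240+(u-400)/2-.25,80+v/2-.25)
print("brass",tri(T(67,200),S(549,302)))
a=onz("top",T(67,200),42);b=onz("top",T(230,213),50);print(a,b,np.linalg.norm((a-b)[:2]),np.degrees(np.arctan2(*(a-b)[[1,0]]))-90)
m=(a+b)/2;print("mid",m)
print("exp brass px",proj("top",[544.2,191.3,42]),proj("side",[544.2,191.3,42]),T(67,200),S(549,302))
# dark mask check of the axis in top picture
I=cv2.imread("pics/raw_t7.png");hsv=cv2.cvtColor(I,cv2.COLOR_BGR2HSV)
m=cv2.inRange(hsv,(0,0,0),(180,110,60));m[:205]=0;m[242:]=0;m[:,:352]=0;m[:,437:]=0
c=max(cv2.findContours(m,0,1)[0],key=cv2.contourArea);r=cv2.minAreaRect(c);print(r,onz("top",r[0],44))
# plan
hi=((538.5,123,150),-4.8,9);lo=((538.5,123,43),-4.8,9)
rows([((538.5,123,200),-4.8,9),hi,lo])
```

```text
brass (array([543.65, 201.03,  53.25]), np.float64(1.6482699151548477))
[545.46 200.46  42.  ] [533.68  62.51  50.  ] 138.4525709049348 -4.881833886116567
mid [539.57 131.49  46.  ]
exp brass px [358.56 220.51] [317.14 232.39] (353.25, 219.75) (314.25, 230.75)
((395.61883544921875, 223.31192016601562), (77.51338958740234, 27.96054458618164), 5.710593223571777) [539.46 127.89  44.  ]
[-17.72, -0.23, 11.43, 0.03, 8.93, -0.25]
[-17.72, -0.23, 16.43, 0.03, 8.93, -0.25]
[-17.74, -0.23, 27.13, 0.03, 8.93, -0.25]
```

The cylinder's middle comes out near (539.2,131), about 8 mm towards +y of the case centre. The finger slots still have room there. I move over it tilted 9° away from the lid.

Call:
arm_command([
  [-1,-0.1,0,0,0.5,0],
  [-3,-0.2,0.3,0,1.5,0],
  [-5.5,-0.35,1.5,0,2.8,0],
  [-8,-0.5,3.5,0,4,0],
  [-10.5,-0.65,5.5,0,5.3,0],
  [-13,-0.8,7.5,0,6.6,-0.1],
  [-15.4,-0.9,9.5,0,7.8,-0.2],
  [-17,-1,10.8,0,8.6,-0.25],
  [-17.7,-1.03,11.4,0,8.9,-0.25],
  [-17.7,-1.03,11.4,0,8.9,-0.25],
], jaw=7.5)

```text
t: 8.85
eef_pos: [511.3, 133.4, 368.1]
tcp_rot: [3.14, -0.153, -0.083]
ft_force: [0.1, 0.5, 0.2]
opening: 0.791
```

Run:
```python
from g import *
s=state(); print(s["t"],s["eef_pos"],np.degrees(s["tcp_rot"]),s["opening"]*95,s["ft_force"])
rows([((539.2,131,200),-4.8,9),((539.2,131,80),-4.8,9),((539.2,131,43),-4.8,9)])
```

```text
8.85 [511.26 133.44 368.1 ] [179.92  -8.78  -4.76] 75.11744990379738 [0.05 0.51 0.16]
[0.14, 0.01, -0.09, 0.07, 0.22, 0.04]
[-1.69, -0.01, 11.77, 0.07, 0.22, 0.04]
[-2.26, -0.01, 15.43, 0.07, 0.22, 0.04]
```

Call:
arm_command([
  [-0.1,0,0.5,0,0.2,0],
  [-0.2,0,1.8,0,0.2,0],
  [-0.5,0,3.6,0,0.2,0],
  [-0.75,0,5.4,0,0.2,0],
  [-1.05,0,7.2,0,0.2,0],
  [-1.3,0,9,0,0.2,0],
  [-1.55,0,10.8,0,0.2,0],
  [-1.8,0,12.3,0,0.2,0],
  [-2,0,13.7,0,0.2,0],
  [-2.15,0,14.7,0,0.2,0],
  [-2.25,0,15.4,0,0.2,0],
  [-2.25,0,15.4,0,0.2,0],
])

```text
t: 9.85
eef_pos: [515.0, 132.9, 213.0]
tcp_rot: [3.141, -0.159, -0.084]
ft_force: [0.3, 0.0, -0.1]
opening: 0.785
```

Call:
arm_command([
  [0,0,0,0,0,0],
  [0,0,0,0,0,0],
  [0,0,0,0,0,0],
])

```text
t: 10.1
eef_pos: [514.9, 133.1, 215.0]
tcp_rot: [3.141, -0.162, -0.084]
ft_force: [-0.6, 0.5, -0.4]
opening: 0.786
```

Run:
```python
from g import *
s=state(); print(s["t"],s["eef_pos"],np.degrees(s["tcp_rot"]),s["opening"]*95,s["ft_force"])
R=Ro.from_euler("xyz",s["tcp_rot"]);print("grasp",s["eef_pos"]+R.apply([0,0,171.3]))
j=read_camera("side");cv2.imwrite("pics/p8.png",cv2.resize(j[80:300,220:440],None,fx=2.4,fy=2.4,interpolation=2)[:,:,::-1])
```

```text
10.1 [514.87 133.05 214.95] [179.99  -9.27  -4.8 ] 74.68280965388563 [-0.64  0.47 -0.37]
grasp [542.38 130.72  45.89]
```

View pics/p8.png

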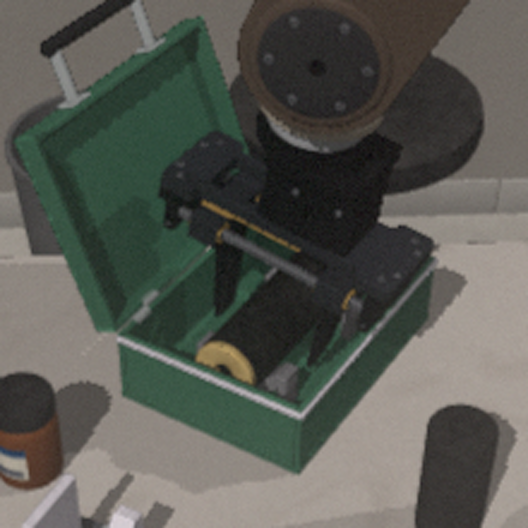

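The side view shows the fingers straddling the cylinder between the saddles, with the body clear of the lid and the walls. I nudge 3 mm towards the front and 2 mm down, then close.

Call:
arm_command([
  [-0.2,0,0.1,0,0,0],
  [-0.35,0,0.2,0,0,0],
  [-0.35,0,0.2,0,0,0],
  [-0.35,0,0.2,0,0,0],
])

```text
t: 10.48
eef_pos: [511.5, 133.3, 211.7]
tcp_rot: [3.141, -0.16, -0.084]
ft_force: [-0.2, -0.9, -0.7]
opening: 0.786
```

Call:
arm_command([
  [0,0,0,0,0,0],
  [0,0,0,0,0,0],
  [0,0,0,0,0,0],
  [0,0,0,0,0,0],
  [0,0,0,0,0,0],
  [0,0,0,0,0,0],
], jaw=4)

```text
t: 10.98
eef_pos: [512.7, 133.2, 212.2]
tcp_rot: [-3.141, -0.165, -0.084]
ft_force: [6.7, -2.4, 0.0]
opening: 0.501
```

Run:
```python
from g import *
s=state(); print(s["t"],s["eef_pos"],np.degrees(s["tcp_rot"]),s["opening"]*95,s["ft_force"])
R=Ro.from_euler("xyz",s["tcp_rot"]);print("grasp",s["eef_pos"]+R.apply([0,0,171.3]))
```

```text
10.9833 [512.67 133.2  212.2 ] [-179.97   -9.44   -4.83] 47.6126767885151 [ 6.7  -2.42  0.  ]
grasp [540.67 130.94  43.22]
```

Gripped (47.6 mm). Lift straight up.

Call:
arm_command([
  [0.05,0,-0.3,0,0,0],
  [0.15,0,-1,0,0,0],
  [0.35,0,-2.1,0,0,0],
  [0.55,0,-3.4,0,0,0],
  [0.8,0,-4.8,0,0,0],
  [1.05,0,-6.3,0,0,0],
  [1.3,0,-7.8,0,0,0],
  [1.55,0,-9.3,0,0,0],
  [1.8,0,-10.8,0,0,0],
  [1.98,0,-11.9,0,0,0],
  [2.1,0,-12.6,0,0,0],
  [2.13,0,-12.8,0,0,0],
])

```text
t: 11.98
eef_pos: [511.8, 133.3, 342.5]
tcp_rot: [3.141, -0.161, -0.084]
ft_force: [-0.4, 0.7, -5.6]
opening: 0.497
```

Run:
```python
from g import *
s=state(); print(s["t"],s["eef_pos"],np.degrees(s["tcp_rot"]),s["opening"]*95,s["ft_force"],s["moment"])
a=((470,250,175),-45,0); b=((493,378.3,150),-90,0)
rows([a]); rows([b],a)
```

```text
11.9833 [511.82 133.33 342.47] [179.99  -9.24  -4.79] 47.21406407449958 [-0.4   0.72 -5.61] [-0.01  0.13 -0.01]
[-5.01, -11.28, -1.21, -3.23, -8.86, 40.12]
[-7.45, -10.7, 2.5, -0.0, -0.0, 45.0]
```

Call:
arm_command([
  [-0.2,-0.4,-0.05,-0.1,-0.3,1.5],
  [-0.7,-1.4,-0.15,-0.4,-1.1,5],
  [-1.3,-2.8,-0.3,-0.8,-2.2,10],
  [-2,-4.4,-0.45,-1.2,-3.4,15.5],
  [-2.7,-6,-0.65,-1.7,-4.7,21.5],
  [-3.4,-7.6,-0.8,-2.2,-6,27],
  [-4,-9,-0.95,-2.6,-7.1,32],
  [-4.5,-10.2,-1.1,-2.9,-8,36.5],
  [-4.9,-11,-1.2,-3.2,-8.7,39.2],
  [-5,-11.3,-1.2,-3.2,-8.9,40.1],
])

```text
t: 12.82
eef_pos: [469.8, 251.1, 344.6]
tcp_rot: [3.14, 0.002, -0.786]
ft_force: [-0.2, 0.2, -5.0]
opening: 0.499
```

Call:
arm_command([
  [-0.2,-0.4,0,0,0,1.5],
  [-0.8,-1.3,0.2,0,0,5.5],
  [-1.7,-2.6,0.5,0,0,10.5],
  [-2.7,-4,0.9,0,0,16.5],
  [-3.8,-5.6,1.3,0,0,23],
  [-4.9,-7.1,1.7,0,0,29.5],
  [-5.9,-8.5,2,0,0,35.5],
  [-6.7,-9.7,2.3,0,0,40.5],
  [-7.2,-10.4,2.4,0,0,43.8],
  [-7.45,-10.7,2.5,0,0,45],
  [-7.45,-10.7,2.5,0,0,45],
])

```text
t: 13.73
eef_pos: [493.5, 378.9, 319.1]
tcp_rot: [3.139, -0.0, -1.57]
ft_force: [-0.4, -0.8, -5.1]
opening: 0.499
```

Run:
```python
from g import *
s=state(); print(s["t"],s["eef_pos"],np.degrees(s["tcp_rot"]),s["opening"]*95,s["ft_force"],s["moment"])
j=read_camera("side"); t=read_camera("top"); cv2.imwrite("pics/raw_s9.png",j[:,:,::-1]);cv2.imwrite("pics/raw_t9.png",t[:,:,::-1])
a=np.hstack([cv2.resize(t[170:320,180:330],None,fx=2.6,fy=2.6,interpolation=2),cv2.resize(j[230:380,210:360],None,fx=2.6,fy=2.6,interpolation=2)])
cv2.imwrite("pics/p9.png",a[:,:,::-1])
```

```text
13.7333 [493.47 378.93 319.15] [179.88  -0.01 -89.95] 47.42281123167942 [-0.41 -0.84 -5.09] [-0.03  0.07  0.01]
```

View pics/p9.png

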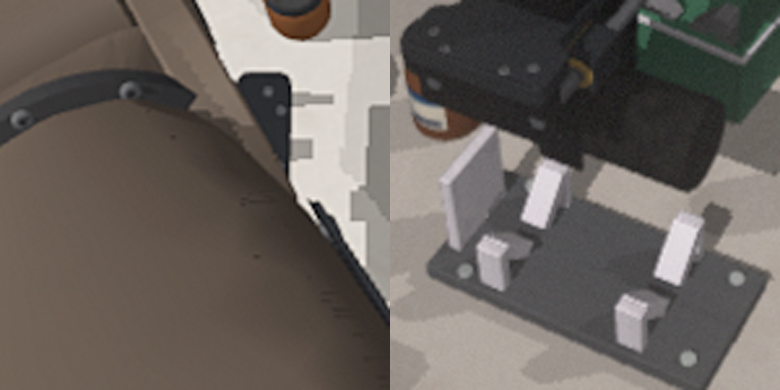

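The side half shows the plain end towards -x (about (697,145)) and the brass end towards the stop, held level above the V. I check the axial position in the grip from that end.

Run:
```python
from g import *
I=cv2.imread("pics/raw_s9.png")
print("exp end",proj("side",[425,378.9,147.9]),"seen approx",(210+(697-390)/2.6,230+145/2.6))
# intersect plain-end pixels with vertical plane y=378.9
for u,v in((697,145),(718,110),(690,188)):
    o,d=ray("side",(210+(u-390)/2.6,230+v/2.6)); k=(378.9-o[1])/d[1]; print(u,v,o+k*d)
g=[proj("side",[425,378.9+24*np.cos(a),147.9+24*np.sin(a)]) for a in np.linspace(0,6.28,9)]
print([( (390+(p[0]-210)*2.6).round(), ((p[1]-230)*2.6).round()) for p in g])
rows([((494,378.5,70),-90,0),((494,378.5,53),-90,0)])
```

```text
exp end [332.79 286.33] seen approx (328.0769230769231, 285.7692307692308)
697 145 [431.59 378.9  145.68]
718 110 [420.94 378.9  175.07]
690 188 [435.11 378.9  112.17]
[(np.float64(687.0), np.float64(180.0)), (np.float64(694.0), np.float64(146.0)), (np.float64(710.0), np.float64(112.0)), (np.float64(725.0), np.float64(100.0)), (np.float64(731.0), np.float64(115.0)), (np.float64(724.0), np.float64(147.0)), (np.float64(708.0), np.float64(179.0)), (np.float64(693.0), np.float64(193.0)), (np.float64(687.0), np.float64(180.0))]
[-0.03, -0.07, 7.84, 0.11, -0.01, 0.11]
[-0.03, -0.07, 9.54, 0.11, -0.01, 0.11]
```

The cylinder may sit about 2-3 mm towards +x in the grip, so I descend 5 mm further back, then slide to the stop.

Call:
arm_command([
  [0,0.1,0.3,0.1,0,0.1],
  [0,0.3,1.2,0.1,0,0.1],
  [0,0.5,2.5,0.1,0,0.1],
  [0,0.55,3.9,0.1,0,0.1],
  [0,0.55,5.2,0.1,0,0.1],
  [0,0.55,6.4,0.1,0,0.1],
  [0,0.55,7.4,0.1,0,0.1],
  [0,0.55,8.2,0.1,0,0.1],
  [0,0.55,8.7,0.1,0,0.1],
  [0,0.55,9,0.1,0,0.1],
  [0,0.55,9,0.1,0,0.1],
  [0,0.55,9,0.1,0,0.1],
])

```text
t: 14.83
eef_pos: [487.9, 378.6, 230.6]
tcp_rot: [-3.141, 0.001, -1.572]
ft_force: [-0.1, -0.8, -5.7]
opening: 0.5
```

Run:
```python
from g import *
s=state(); print(s["t"],s["eef_pos"]-[0,0,171.3],np.degrees(s["tcp_rot"]),s["opening"]*95,s["ft_force"],s["moment"])
j=read_camera("side"); cv2.imwrite("pics/raw_s10.png",j[:,:,::-1])
cv2.imwrite("pics/p10.png",cv2.resize(j[230:390,200:370],None,fx=3.4,fy=3.4,interpolation=2)[:,:,::-1])
```

```text
14.8333 [487.94 378.65  59.29] [-179.94    0.05  -90.09] 47.49982946058337 [-0.07 -0.82 -5.72] [-0.01  0.06  0.05]
```

View pics/p10.png

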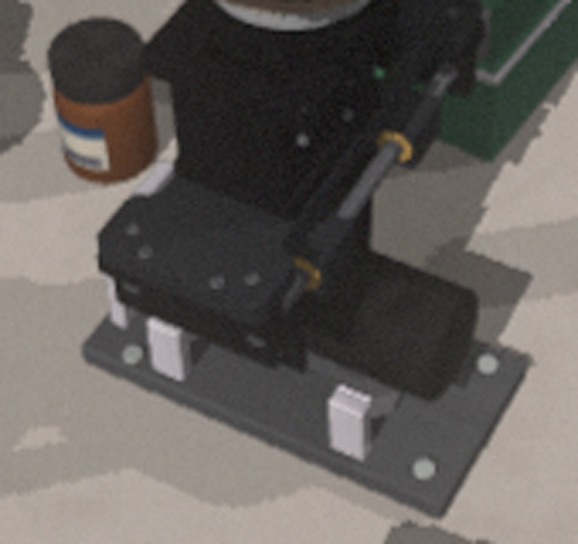

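The cylinder hangs just above the V and is lined up with it, the front saddles visible at (168,350) and (350,420). I lower it nearly to the seat.

Call:
arm_command([
  [0,0,0.15,0,0,0],
  [0,0,0.35,0,0,0],
  [0,0,0.55,0,0,0],
  [0,0,0.65,0,0,0],
  [0,0,0.65,0,0,0],
])

```text
t: 15.3
eef_pos: [487.8, 378.6, 223.5]
tcp_rot: [-3.141, 0.0, -1.572]
ft_force: [-0.2, 0.5, -5.8]
opening: 0.505
```

Call:
arm_command([
  [0,-0.1,0,0,0,0],
  [0,-0.2,0,0,0,0],
  [0,-0.3,0,0,0,0],
  [0,-0.4,0,0,0,0],
  [0,-0.5,0,0,0,0],
  [0,-0.5,0,0,0,0],
])

```text
t: 15.8
eef_pos: [493.1, 378.6, 223.9]
tcp_rot: [-3.141, 0.001, -1.573]
ft_force: [-0.7, -0.3, -6.1]
opening: 0.499
```

Grasp z is 52.6 and nothing touches yet. I creep towards the stop in 1 mm rows.

Call:
arm_command([
  [0,-0.1,0,0,0,0],
  [0,-0.2,0,0,0,0],
  [0,-0.25,0,0,0,0],
  [0,-0.25,0,0,0,0],
])

```text
t: 16.13
eef_pos: [495.5, 378.6, 223.8]
tcp_rot: [-3.141, 0.001, -1.572]
ft_force: [0.4, 0.1, -5.2]
opening: 0.498
```

Call:
arm_command([
  [0,-0.1,0,0,0,0],
  [0,-0.2,0,0,0,0],
  [0,-0.2,0,0,0,0],
])

```text
t: 16.38
eef_pos: [497.5, 378.6, 223.8]
tcp_rot: [-3.141, 0.001, -1.572]
ft_force: [0.2, -0.3, -5.1]
opening: 0.498
```

Call:
arm_command([
  [0,-0.1,0,0,0,0],
  [0,-0.1,0,0,0,0],
  [0,-0.1,0,0,0,0],
])

```text
t: 16.63
eef_pos: [498.1, 378.6, 223.6]
tcp_rot: [3.141, 0.0, -1.572]
ft_force: [-3.0, 0.2, -6.2]
opening: 0.497
```

Call:
arm_command([
  [0,-0.1,0,0,0,0],
  [0,-0.1,0,0,0,0],
  [0,-0.1,0,0,0,0],
])

```text
t: 16.88
eef_pos: [498.4, 378.7, 223.6]
tcp_rot: [3.139, -0.0, -1.572]
ft_force: [-8.4, -0.0, -3.0]
opening: 0.499
```

The cylinder touches the stop (8 N). I ease back 0.5 mm and lower until it seats.

Call:
arm_command([
  [0,0.05,0.05,0,0,0],
  [0,0.05,0.1,0,0,0],
  [0,0.05,0.1,0,0,0],
])

```text
t: 17.13
eef_pos: [498.2, 378.6, 222.8]
tcp_rot: [3.14, -0.0, -1.572]
ft_force: [-6.9, 0.1, -2.0]
opening: 0.5
```

Call:
arm_command([
  [0,0,0.05,0,0,0],
  [0,0,0.1,0,0,0],
  [0,0,0.1,0,0,0],
])

```text
t: 17.38
eef_pos: [498.2, 378.6, 222.4]
tcp_rot: [3.141, 0.0, -1.572]
ft_force: [-8.5, -1.2, 3.0]
opening: 0.497
```

It is seated: the vertical force has reversed at grasp z 51.1, as predicted. Release and withdraw.

Call:
arm_command([
  [0,0,0,0,0,0],
  [0,0,0,0,0,0],
  [0,0,0,0,0,0],
  [0,0,0,0,0,0],
  [0,0,0,0,0,0],
], jaw=7.2)

```text
t: 17.8
eef_pos: [499.1, 378.6, 222.0]
tcp_rot: [-3.14, 0.001, -1.573]
ft_force: [-0.1, -0.4, 0.5]
opening: 0.741
```

Call:
arm_command([
  [0,0,-0.3,0,0,0],
  [0,0,-1,0,0,0],
  [0,0,-2.5,0,0,0],
  [0,0,-4.5,0,0,0],
  [0,0,-7,0,0,0],
  [0,0,-10,0,0,0],
  [0,0,-13,0,0,0],
  [0,0,-16,0,0,0],
  [0,0,-18.5,0,0,0],
  [0,0,-20,0,0,0],
  [0,0,-20.5,0,0,0],
])

```text
t: 18.72
eef_pos: [498.5, 378.4, 430.4]
tcp_rot: [-3.137, 0.003, -1.572]
ft_force: [-0.0, -0.2, -0.2]
opening: 0.758
```

Run:
```python
from g import *
s=state(); print(s["t"],s["eef_pos"],s["opening"]*95,s["ft_force"])
j=read_camera("side"); t=read_camera("top"); cv2.imwrite("pics/raw_s11.png",j[:,:,::-1]);cv2.imwrite("pics/raw_t11.png",t[:,:,::-1])
cv2.imwrite("pics/p11.png",cv2.resize(j[100:400,200:460],None,fx=2,fy=2,interpolation=2)[:,:,::-1])
```

```text
18.7167 [498.47 378.36 430.42] 71.97330844624196 [-0.01 -0.18 -0.23]
```

View pics/p11.png

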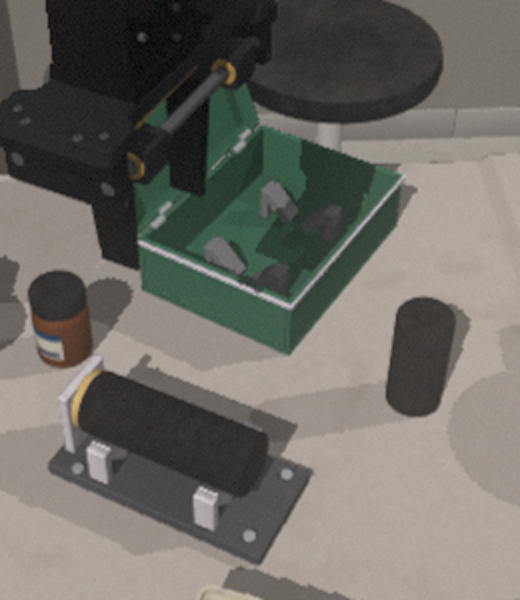

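The side view shows the cylinder lying in the V with the brass ring at the stop plate (about (85,395)), and the jar and short cylinder standing as before. I clear the arm away for a final check from above.

Call:
arm_command([
  [1,0,-0.2,0,0,0],
  [3.5,0,-0.8,0,0,0],
  [7,0,-1.5,0,0,0],
  [11,0,-2,0,0,0],
  [15,0,-2,0,0,0],
  [19,0,-2,0,0,0],
  [23,0,-2,0,0,0],
  [27,0,-2,0,0,0],
  [31,0,-2,0,0,0],
  [35,0,-2,0,0,0],
  [38,0,-2,0,0,0],
  [40,0,-2,0,0,0],
])

```text
t: 19.82
eef_pos: [497.4, -24.6, 445.4]
tcp_rot: [3.14, 0.001, -1.574]
ft_force: [0.2, 1.4, -0.8]
opening: 0.759
```

Call:
arm_command([
  [1,0,0,0,0,0],
  [4,0,0,0,0,0],
  [7.5,0,0,0,0,0],
  [11,0,0,0,0,0],
  [14,0,0,0,0,0],
  [16,0,0,0,0,0],
  [17,0,0,0,0,0],
  [17,0,0,0,0,0],
])

```text
t: 20.48
eef_pos: [497.7, -192.7, 445.6]
tcp_rot: [3.141, 0.001, -1.574]
ft_force: [-0.1, 0.1, -0.9]
opening: 0.756
```

Run:
```python
from g import *
s=state(); print(s["t"],s["eef_pos"],s["ft_force"])
j=read_camera("side"); t=read_camera("top"); cv2.imwrite("pics/raw_t12.png",t[:,:,::-1])
a=cv2.resize(t[100:340,205:480],None,fx=1.5,fy=1.5,interpolation=2)
b=cv2.resize(t[190:310,220:290],(210,360),interpolation=2)
c=cv2.resize(j[270:330,220:300],(160,120),interpolation=2); c=cv2.copyMakeBorder(c,0,240,0,0,0)
cv2.imwrite("pics/p12.png",np.hstack([a,b,c])[:,:,::-1])
print("exp brass top px",proj("top",[567.3,378.5,50]),"plain end",proj("top",[430.3,378.5,50]))
```

```text
20.4833 [ 497.71 -192.66  445.61] [-0.14  0.13 -0.88]
exp brass top px [250.66 205.42] plain end [247.21 284.2 ]
```

View pics/p12.png

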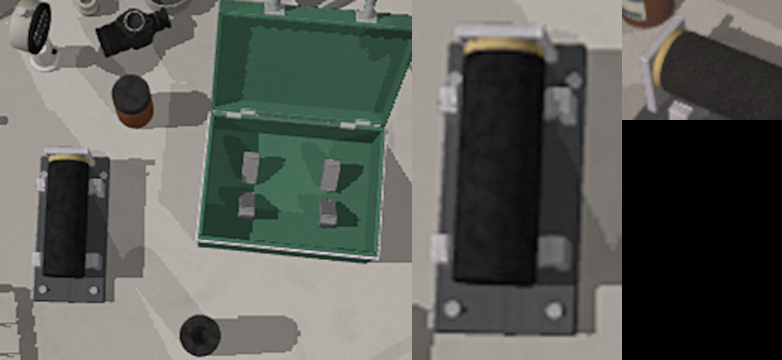

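The view from above shows the cylinder in the V, with no visible gap between its brass end (about (505,45)) and the stop plate. The case is open and the other things look undisturbed. I hand the job in.

```bash
python3 -c "
from cell import *
print(job_done())"
```

```text
the job is handed in; nothing more can be done
None
```

The job is done and handed in at about 20.6 s of the 58 s allowed. I swung the lid open by its bar handle to the stop and let go. I then lifted the cylinder out and lowered it into the cradle with the brass end against the stop plate.

- **Lid:** the last top picture, taken with the arm clear, shows the lid still open at the stop.
- **Cylinder:** it touched the stop plate at about 8 N and seated at the height I had predicted. The last top and side pictures show it in the V with no visible gap at the brass end.
- **Other things on the bench:** the jar and short cylinder look unmoved. I judged this by eye and did not measure it again.
- **Forces:** the wrist readings at the end of each move stayed under about 10 N. I did not record the peaks during moves.

Two measurements disagreed with the rest:

- **Cylinder position:** it lay about 8 mm off the case centre along y, so I gripped it where I saw it.
- **Brass end height:** the two views put it at 53 mm instead of 42 mm because its outline is rounded. I used the seat height instead, and the grip confirmed it.

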